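# Zero the portion counter and open the safety-capped gummy jar

## Task

The snack dispenser is due for a refill: first turn the reset knob of its portion counter anticlockwise, fully back to its zero stop. Then press the gummy jar's push-and-turn safety cap down, twist it anticlockwise until it is free and lift it off, and finish still holding the cap level, about 5 cm above the mouth of the open jar, so that I can get at the gummies. Leave everything else on the counter standing where it is.

Things in the scene. Friction and masses are not known exactly. Their poses are not given: they have to be found in the camera images.
- reset_knob (a joint): Reset knob of the portion counter: black, on a grey console (120 x 110 mm, 60 mm high) at the foot of the snack dispenser. Value in rad: 0 at the zero stop, growing clockwise seen from above; it starts between 0.6 and 1.3. It turns about the vertical with light friction (about 0.05 N m), stays where it is left and cannot go below 0.
- reset_knob_grip (a point): Point on the knob's axis at grip height, 97 mm above the counter. The grip is an upright bar, 42 mm long, 14 mm thick, its top 104 mm above the counter, on a 44 mm disc whose top is 74 mm above the counter. The point turns with the knob: its x axis lies along the bar. A white line marks the bar's -x end, which points at the red tick on the console at zero.
- dispenser: Tall snack dispenser, fixed to the counter. Origin on the counter under the knob's axis, z up; the knob's bar lies along its x axis when at zero, -x roughly towards the robot. Its clear round column (radius 65 mm, 350 mm tall) stands 210 mm from the origin along -y and 30 mm along +x.
- jar: Amber gummy jar, 84 mm across, held fast in a steel cradle 112 mm across that is fixed to the counter; it does not turn or move. Origin on the counter under the jar's axis, z up. Its shoulder (60 mm across on top, widening to 84 mm at 80 mm height) is 94 mm above the counter; the neck's mouth with the seal ring is 134 mm above the counter.
- cap_center (a point): Centre (half-way up, on the axis) of the white ribbed round cap: 60 mm across, 34 mm high, 25 to 50 g, z up. Closed, it is 121 mm above the counter (cap underside 104, top 138, shoulder 10 mm below it) and its x axis lines up with the jar's. Unpressed it neither turns nor lifts. Pressed, it turns anticlockwise seen from above: turn it about 60 degrees (35 to 85 are free), then lift straight up.
- seal (a joint): Sprung seal ring in the jar's mouth, under the cap: 0 m at rest, grows to 0.007 as the cap is pressed down. The cap must be pressed 4 to 7 mm to turn (free above 0.004). The spring pushes back with 6 N at first and 12 N fully pressed. Clockwise turning is blocked.
- cup: Bystander, leave where it stands: clear polycarbonate cup, 72 mm across, 100 mm tall, origin under its centre.
- mug: Bystander, leave where it stands: white ceramic mug, 80 mm across, 92 mm tall, origin under its centre, handle at its +y.
- bowl: Bystander, leave where it stands: blue ceramic bowl, 110 mm across, 50 mm tall, origin under its centre.
- red_lid: Bystander, leave where it stands: red silicone lid, flat disc 100 mm across with a small knob, 26 mm tall, origin under its centre.
- spice_jar: Bystander, leave where it stands: small spice jar, 48 mm across, 95 mm tall, origin under its centre.
- spoon: Bystander, leave where it stands: steel spoon, 160 mm long, lying along its x axis.

How it is judged:
By the outcome, as a careful person would: the job done as asked, in the order asked, and still so for the second after the job is handed in, while the arm keeps its last pose, push and grip.
It also fails if it takes over 56 s, if anything falls off the work surface, if the arm or the gripper's body presses on something with over 40 N, if the wrist force passes 120 N, or if a joint passes its speed limit or range.

## Robot

A 6-joint arm with a two-finger parallel gripper is mounted at the origin on the work surface. World frame = base frame: x ahead of the robot, y to its left, z up, the work surface at z = 0. Lengths are in m, angles in rad, forces in N, time in s.
With the tool pointing down it reaches from about 0.4 to 0.825 m from the base axis. Payload 7 kg.
Tool frame: the origin (TCP) lies between the finger pads; the fingertips stand 22 mm ahead of it and the grasp point (between the pads) lies 3 mm ahead of it; z points along the fingers, y is the direction in which the jaws open and shut (so a half turn about z gives the same grasp; the last joint's range is limited). The gripper opens to 88 mm and grips with 3 to 60 N. Pads are 19 mm wide; open, the fingers measure 130 mm over their backs; the gripper's body (78 mm by 193 mm) begins 47 mm behind the grasp point.
Start: joints at [1.448, 0.359, 0.012, 0, -1.224, -0.288], TCP at [0.27, 0.619, 0.249] pointing down, gripper open.
Joint ranges: [-3.07, 3.07], [-1.43, 2.12], [-1.02, 1.25], [-3.03, 1.67], [-3.05, -0], [-3.03, 3.03]. Speed limits (rad/s): [2.39, 2.39, 3.01, 3.14, 3.14, 3.14].

## Interface

Orientations are given as [roll, pitch, yaw] about the fixed x, y, z axes, in that order (R = Rz(yaw) Ry(pitch) Rx(roll)).
In Python, from station import * gives the robot as it stands. The module is installed in compiled form; this text tells all that it offers.
- The arm moves only by the tool move_arm, never from a script. Its argument "rows" is a list of rows, each an object with "delta_rot": the turn, a rotation vector about the world's x, y, z in degrees, a list of three; "delta_pos": the shift along the world's x, y, z in cm, a list of three; "hand": the finger opening in cm, from 0 to 8.76. A call has exactly 10 rows; each row shifts and turns the commanded pose from where the row before left it; what a row does not reach is not made up. A row lasts 1/10 s, in which the tool goes at most 50 mm and 8.59 degrees, less where a joint would pass 70% of its speed; a pose out of reach is approached as far as the arm can. A call is refused whole if a number of a shift passes 5 or a number of a turn 8.59, either way. A call with a gripper value outside its range is refused whole. The fingers move at their own pace and stop on an object; "force" is the grip in N (left out, the last holds). Time passes only in rows, so rows that do not move let the fingers close, or fill a call up. It gives the time, the measured TCP pose, the force and the opening at its end, in the units of the state.
- get_state(): the state, without advancing time (a new reading comes with each control period).
- grab_frame(name): name is "scene" or "top"; returns the picture (384x512x3 uint8, blue, green, red); there is no depth.
- camera_info(name): a dict with "camera_matrix" (3x3 intrinsics, pixels), "world_from_camera" (4x4, takes a point from camera to world coordinates). Camera axes: x right, y down, z forward; pixel columns grow to the right and rows downward; lengths in m; the calibration is good to about 2 mm. A picture is of the moment at which its call begins. camera_info takes no time and is no camera call.
- job_done(): hands the job in, once; it reports no verdict.
The state is a dict: "t": time; "q": joint angles; "qd": joint speeds; "joint_efforts": joint torques, N m; "eef_pos": TCP position; "ee_rot": TCP orientation; "force": force on the tool from outside, world axes, zero at the start; "moment": the same for the moment, N m; "width": finger opening in m.
Only numpy, scipy, OpenCV 4.12 (cv2) and the standard library are available. Lean on these libraries where they do the work, as an engineer would, in place of code of your own. Each camera call takes 0.05 s, during which the arm holds its last target.

## Working session

There is one attempt and no reset: what is moved stays moved. The work goes in short steps, Python scripts to look and compute and a tool call to move; the robot and the scene stay as the last step left them, time stands still between calls to the robot, and variables do not carry over. Pictures are saved under pics/ and viewed, and the job is handed in when it is done.

Besides the shell and the picture viewer there is one more tool, called after "Emit:" as a command line: name --argument value ..., lists and objects as JSON in quotes. move_arm: Moves the arm, as the interface text tells. Its arguments: {"type":"object","properties":{"rows":{"type":"array"},"force":{"type":"number"}},"required":["rows"]}

```bash
mkdir -p pics; python3 - <<'E'
from station import *
import cv2,numpy as np
for n in("scene","top"):
    f=grab_frame(n); cv2.imwrite(f"pics/{n}0.png",f)
    c=camera_info(n); print(n,np.round(c["camera_matrix"],1).tolist(),np.round(c["world_from_camera"],3).tolist())
s=get_state();print(s)
E
```

```text
scene [[440.7, 0.0, 259.6], [0.0, 440.7, 186.4], [0.0, 0.0, 1.0]] [[0.516, 0.701, -0.492, 1.144], [0.856, -0.427, 0.291, -0.259], [-0.006, -0.572, -0.821, 1.061], [0.0, 0.0, 0.0, 1.0]]
top [[434.2, 0.0, 254.8], [0.0, 434.2, 191.4], [0.0, 0.0, 1.0]] [[0.004, -0.979, 0.204, 0.298], [-1.0, -0.003, 0.005, 0.06], [-0.004, -0.204, -0.979, 1.357], [0.0, 0.0, 0.0, 1.0]]
{'t': 0.1, 'q': array([ 1.44808468e+00,  3.59309722e-01,  1.11503174e-02, -2.88440659e-04,
       -1.22408838e+00, -2.88115640e-01]), 'qd': array([ 0.00108438, -0.00081438,  0.00186218,  0.00234764,  0.00137357,
       -0.00132372]), 'joint_efforts': array([-8.60187629e-04, -5.84166920e+01,  2.93750328e+01,  7.01557115e+00,
        1.01182310e-02, -5.81777613e-05]), 'eef_pos': array([0.26943135, 0.61846002, 0.24772348]), 'ee_rot': array([ 3.14012397e+00, -1.52471242e-04, -4.10925382e-01]), 'force': array([-0.27293164,  0.13176676, -1.06794417]), 'moment': array([ 0.0541528 , -0.03935391,  0.01750669]), 'width': 0.0874861564355201}
```

View pics/scene0.png

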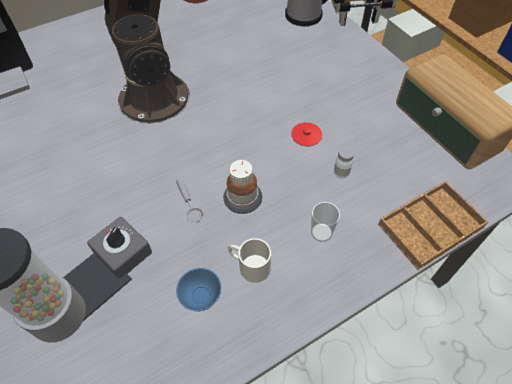

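View pics/top0.png

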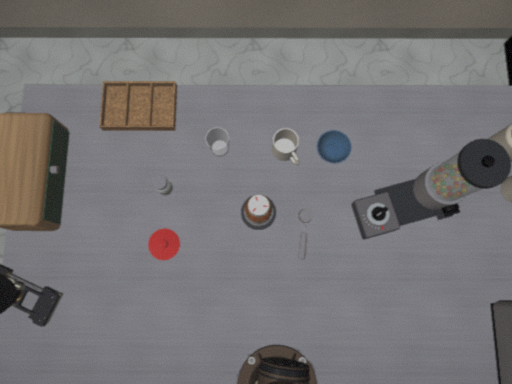

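The top view shows the knob console near (378,214), the cap near (259,203), and the gripper far left at (25,295). I'll zoom in on the knob and the cap.

```bash
python3 - <<'E'
import cv2,numpy as np
t=cv2.imread("pics/top0.png");s=cv2.imread("pics/scene0.png")
def z(im,x,y,w,h,k=6): return cv2.resize(im[y:y+h,x:x+w],None,fx=k,fy=k,interpolation=cv2.INTER_CUBIC)
a=np.hstack([z(t,345,185,64,60),z(t,227,175,64,60)])
b=np.hstack([z(s,85,210,64,60),z(s,211,155,64,60)])
cv2.imwrite("pics/zt.png",a);cv2.imwrite("pics/zs.png",b)
E
```

```text
(no output)
```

View pics/zt.png

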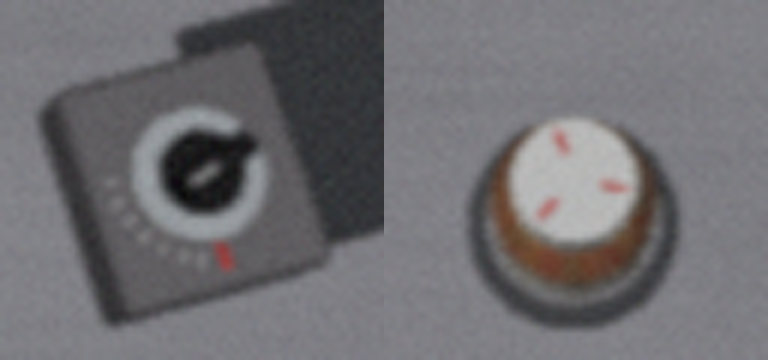

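View pics/zs.png

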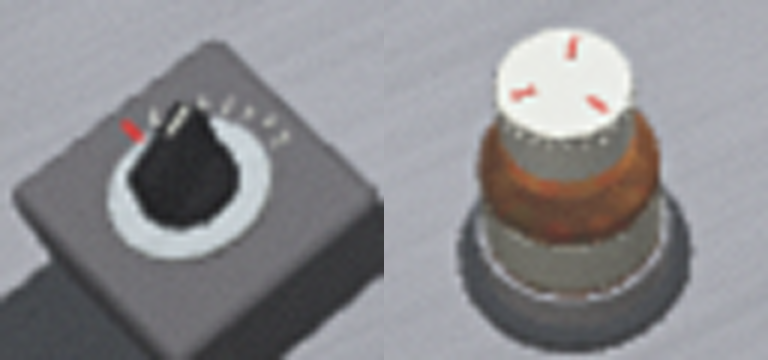

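The zooms put the bar's white line at about (379.5,213.5) in the top view, with the bar's far end at about (387.5,208.5). The red tick is near (382.5,227.7). Next I'll measure these with masks and rays in both views.

```bash
cat > h.py <<'E'
import cv2,numpy as np
from station import *
def ray(n,uv,z):
    c=camera_info(n);K=np.array(c["camera_matrix"]);T=np.array(c["world_from_camera"])
    d=T[:3,:3]@np.linalg.solve(K,[uv[0],uv[1],1.]);o=T[:3,3]
    return o+d*(z-o[2])/d[2]
def big(m):
    n,l,st,ce=cv2.connectedComponentsWithStats(m.astype(np.uint8))
    return l==1+np.argmax(st[1:,4])
def hull(m):
    k,_=cv2.findContours(m.astype(np.uint8),cv2.RETR_EXTERNAL,cv2.CHAIN_APPROX_NONE)
    return cv2.convexHull(max(k,key=cv2.contourArea))[:,0].astype(float)
def roi(im,x,y,w,h):
    m=np.zeros(im.shape[:2],bool);m[y:y+h,x:x+w]=1;return m
E
python3 - <<'E'
from h import *
I={n:cv2.imread(f"pics/{n}0.png") for n in("top","scene")}
for n,rc,rk in(("top",(235,185,48,40),(350,190,60,50)),("scene",(225,155,32,28),(90,215,55,50))):
    im=I[n].astype(int); hsv=cv2.cvtColor(I[n],cv2.COLOR_BGR2HSV)
    # cap top: bright
    m=big(roi(im,*rc)&(im.min(2)>165)); P=np.array([ray(n,p,.138)[:2] for p in hull(m)])
    (cx,cy),r=cv2.minEnclosingCircle(P.astype(np.float32)); print(n,"cap",P.mean(0),P.min(0),P.max(0),(cx,cy),r)
    # red marks cap
    red=(im[...,2]-np.maximum(im[...,1],im[...,0])>45)
    k,l,st,ce=cv2.connectedComponentsWithStats((red&roi(im,*rc)).astype(np.uint8)); 
    for i in range(1,k):
        if st[i,4]>2: p=ray(n,ce[i],.138); print(" mark",st[i,4],ce[i],p[:2])
    red=(im[...,2]-np.maximum(im[...,1],im[...,0])>35)
    mr=big(red&roi(im,*rk)); v=np.argwhere(mr).mean(0)[::-1]; tick=ray(n,v,.06); print("tick",v,tick)
    mb=big((im.max(2)<55)&roi(im,*rk)); print("black",mb.sum(),np.argwhere(mb).mean(0)[::-1])
    # pale ring
    h=hull(big((im.min(2)>130)&(im[...,0]-im[...,2]>-5)&roi(im,*((360,198,36,30) if n=="top" else (100,222,33,34)))))
    P=np.array([ray(n,p,.061)[:2] for p in h]); print("ring",P.min(0),P.max(0),(P.min(0)+P.max(0))/2, cv2.minEnclosingCircle(P.astype(np.float32)))
    for z in(.074,.104):
        P=np.array([ray(n,p,z)[:2] for p in hull(mb)]);print("blk",z,P.min(0),P.max(0))
E
```

```text
top cap [0.51392453 0.05584945] [0.48718563 0.03089399] [0.54221645 0.08227569] (0.5146061778068542, 0.05607660487294197) 0.02818966470658779
tick [381.90909091 227.27272727] [ 0.46039134 -0.31513816  0.06      ]
black 126 [378.95238095 212.66666667]
ring [ 0.47007383 -0.33577369] [ 0.53409696 -0.27206019] [ 0.5020854  -0.30391694] ((0.5018112063407898, -0.3039041757583618), 0.03298630937933922)
blk 0.074 [ 0.48330805 -0.32935443] [ 0.51962172 -0.28393658]
blk 0.104 [ 0.47897302 -0.3202633 ] [ 0.51443775 -0.27590723]
scene cap [0.51025886 0.05764294] [ 0.45398787 -0.00089514] [0.55737281 0.1128028 ] (0.5120059847831726, 0.05508337914943695) 0.05964851379394531
 mark 4 [242.  162.5] [0.49993352 0.06800801]
 mark 6 [233.66666667 170.        ] [0.51017881 0.03697548]
 mark 6 [246.         171.83333333] [0.53219305 0.06158783]
 mark 7 [251.42857143 181.        ] [0.56494689 0.05876828]
tick [106.5 231.5] [ 0.4593176  -0.31657963  0.06      ]
black 208 [115.47596154 238.85576923]
ring [ 0.46674206 -0.33858779] [ 0.53122508 -0.26057425] [ 0.49898357 -0.29958102] ((0.4962961971759796, -0.29978659749031067), 0.039316631853580475)
blk 0.074 [ 0.47590373 -0.32314148] [ 0.52342499 -0.28546706]
blk 0.104 [ 0.49620403 -0.32119699] [ 0.54228087 -0.28466769]
```

```bash
python3 - <<'E'
from h import *
I={n:cv2.imread(f"pics/{n}0.png") for n in("top","scene")}
f=lambda n,zx,zy,ox,oy,z:ray(n,(ox+(zx+.5)/6-.5,oy+(zy+.5)/6-.5),z)[:2]
a,b,c=[f("top",x,y,345,185,.104) for x,y in((190,182),(218,163),(257,140))]
print("top",a,b,c,np.degrees(np.arctan2(*(c-a)[::-1])),np.degrees(np.arctan2(*(b-a)[::-1])))
a,b=[f("scene",x,y,85,210,.104) for x,y in((168,132),(188,110))]
print("scene line",a,b,np.degrees(np.arctan2(*(b-a)[::-1])))
s=I["scene"][210:270,85:149];s2=I["top"][185:245,345:409]
g=lambda x,a,b,c,d:cv2.resize(cv2.convertScaleAbs(x[b:b+d,a:a+c],alpha=2,beta=0),(390,390),interpolation=cv2.INTER_NEAREST)
cv2.imwrite("pics/k.png",np.hstack([g(s,12,10,30,30),g(s2,20,14,30,30)]))
E
```

```text
top [ 0.49096806 -0.28798244] [ 0.50034679 -0.30207183] [ 0.51174506 -0.32166535] -58.33200490526784 -56.349899340379004
scene line [ 0.49746872 -0.30123609] [ 0.4918678  -0.29046437] 117.47283770862285
```

View pics/k.png

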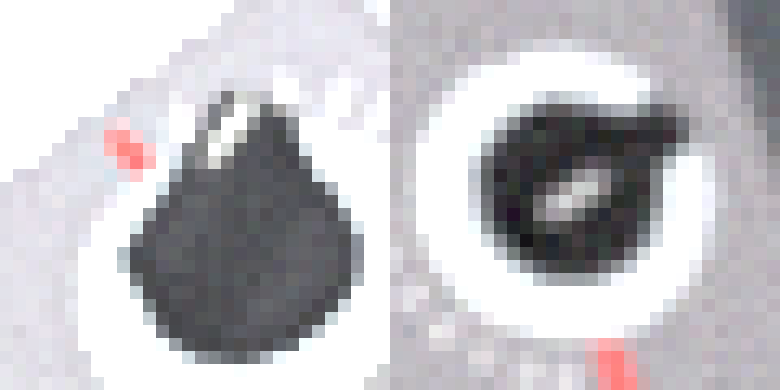

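The knob axis is near (0.5015, -0.304), with the bar at about -59° and zero at about 16°. That gives a value of about 1.3 rad, within the given range. The cap is near (0.5143, 0.056), and both views agree. Moving towards the knob now.

Emit:
move_arm --rows '[{"delta_pos": [2.3,-4.2,0],"delta_rot": [0,0,-3.55],"hand": 8.7},{"delta_pos": [2.3,-4.2,0],"delta_rot": [0,0,-3.55],"hand": 8.7},{"delta_pos": [2.3,-4.2,0],"delta_rot": [0,0,-3.55],"hand": 8.7},{"delta_pos": [2.3,-4.2,0],"delta_rot": [0,0,-3.55],"hand": 8.7},{"delta_pos": [2.3,-4.2,0],"delta_rot": [0,0,-3.55],"hand": 8.7},{"delta_pos": [2.3,-4.2,0],"delta_rot": [0,0,-3.55],"hand": 8.7},{"delta_pos": [2.3,-4.2,0],"delta_rot": [0,0,-3.55],"hand": 8.7},{"delta_pos": [2.3,-4.2,0],"delta_rot": [0,0,-3.55],"hand": 8.7},{"delta_pos": [2.3,-4.2,0],"delta_rot": [0,0,-3.55],"hand": 8.7},{"delta_pos": [2.3,-4.2,0],"delta_rot": [0,0,-3.55],"hand": 8.7}]'

```text
t: 1.1
eef_pos: [0.4999, 0.1969, 0.2486]
ee_rot: [3.142, 0.0, -1.033]
force: [0.0, 1.0, 0.0]
width: 0.0872
```

Emit:
move_arm --rows '[{"delta_pos": [0,-4.5,0],"delta_rot": [0,0,0],"hand": 8.7},{"delta_pos": [0,-4.5,0],"delta_rot": [0,0,0],"hand": 8.7},{"delta_pos": [0,-4.5,0],"delta_rot": [0,0,0],"hand": 8.7},{"delta_pos": [0,-4.5,0],"delta_rot": [0,0,0],"hand": 8.7},{"delta_pos": [0,-4.5,0],"delta_rot": [0,0,0],"hand": 8.7},{"delta_pos": [0,-4.5,0],"delta_rot": [0,0,0],"hand": 8.7},{"delta_pos": [0,-4.5,0],"delta_rot": [0,0,0],"hand": 8.7},{"delta_pos": [0,-4.5,0],"delta_rot": [0,0,0],"hand": 8.7},{"delta_pos": [0,-4.5,0],"delta_rot": [0,0,0],"hand": 8.7},{"delta_pos": [0,-4.5,0],"delta_rot": [0,0,0],"hand": 8.7}]'

```text
t: 2.1
eef_pos: [0.4991, -0.253, 0.2484]
ee_rot: [3.142, 0.0, -1.03]
force: [1.2, -0.7, 1.0]
width: 0.087
```

Emit:
move_arm --rows '[{"delta_pos": [0.2,-2.6,0],"delta_rot": [0,0,0],"hand": 8.7},{"delta_pos": [0,-2.5,0],"delta_rot": [0,0,0],"hand": 8.7},{"delta_pos": [0,0,-2.5],"delta_rot": [0,0,0],"hand": 7},{"delta_pos": [0,0,-2.5],"delta_rot": [0,0,0],"hand": 6},{"delta_pos": [0,0,-2.5],"delta_rot": [0,0,0],"hand": 5},{"delta_pos": [0,0,-2.5],"delta_rot": [0,0,0],"hand": 5},{"delta_pos": [0,0,-1.5],"delta_rot": [0,0,0],"hand": 5},{"delta_pos": [0,0,0],"delta_rot": [0,0,0],"hand": 5},{"delta_pos": [0,0,0],"delta_rot": [0,0,0],"hand": 5},{"delta_pos": [0,0,0],"delta_rot": [0,0,0],"hand": 5}]'

```text
t: 3.1
eef_pos: [0.5022, -0.3024, 0.1346]
ee_rot: [-3.141, -0.001, -1.03]
force: [0.3, 0.0, 0.3]
width: 0.05
```

```bash
python3 - <<'E'
from h import *
a=grab_frame("top");b=grab_frame("scene")
cv2.imwrite("pics/p1.png",np.hstack([cv2.resize(a[165:245,340:420],(390,390)),cv2.resize(b[190:280,70:160],(390,390))]))
s=get_state();print(s["eef_pos"],s["ee_rot"],s["force"],s["width"],s["q"])
E
```

```text
[ 0.50216458 -0.30233023  0.13467571] [-3.14033974e+00 -1.34137962e-03 -1.03022906e+00] [ 0.56996861  0.03415165 -0.30037582] 0.049735060205074746 [-2.08485855e-01  3.11352572e-01 -3.39242051e-01  1.62557967e-04
 -9.18370753e-01  7.48955385e-01]
```

View pics/p1.png

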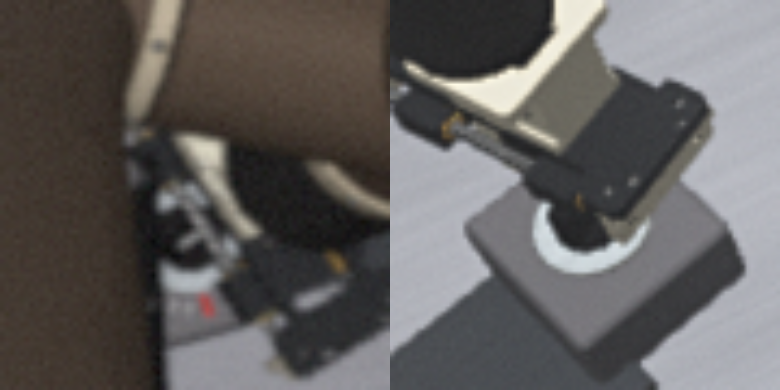

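The frame shows the fingers straddling the bar, with nothing touching. I'll lower the last 3.4 cm and close gently.

Emit:
move_arm --rows '[{"delta_pos": [-0.05,-0.15,-1.2],"delta_rot": [0,0,0],"hand": 5},{"delta_pos": [0,0,-1.2],"delta_rot": [0,0,0],"hand": 5},{"delta_pos": [0,0,-1.0],"delta_rot": [0,0,0],"hand": 5},{"delta_pos": [0,0,0],"delta_rot": [0,0,0],"hand": 5},{"delta_pos": [0,0,0],"delta_rot": [0,0,0],"hand": 3},{"delta_pos": [0,0,0],"delta_rot": [0,0,0],"hand": 1},{"delta_pos": [0,0,0],"delta_rot": [0,0,0],"hand": 0},{"delta_pos": [0,0,0],"delta_rot": [0,0,0],"hand": 0},{"delta_pos": [0,0,0],"delta_rot": [0,0,0],"hand": 0},{"delta_pos": [0,0,0],"delta_rot": [0,0,0],"hand": 0}]' --force 15

```text
t: 4.2
eef_pos: [0.5007, -0.3038, 0.0998]
ee_rot: [3.141, 0.0, -1.03]
force: [-2.1, -1.7, 1.8]
width: 0.0134
```

```bash
python3 - <<'E'
from h import *
s=get_state();print(s["eef_pos"],s["ee_rot"],s["force"],s["moment"],s["width"])
E
```

```text
[ 0.50066609 -0.30381475  0.09979388] [ 3.14105374e+00  1.40147825e-04 -1.03038116e+00] [-2.09853206 -1.65684633  1.83419143] [-0.25907213  0.82168558 -0.03201317] 0.013447736918336162
```

The bar is gripped (13.4 mm opening). Now I'll turn it anticlockwise.

Emit:
move_arm --rows '[{"delta_pos": [-0.05,-0.03,0],"delta_rot": [0,0,6],"hand": 0},{"delta_pos": [0,0,0],"delta_rot": [0,0,7],"hand": 0},{"delta_pos": [0,0,0],"delta_rot": [0,0,7],"hand": 0},{"delta_pos": [0,0,0],"delta_rot": [0,0,7],"hand": 0},{"delta_pos": [0,0,0],"delta_rot": [0,0,7],"hand": 0},{"delta_pos": [0,0,0],"delta_rot": [0,0,7],"hand": 0},{"delta_pos": [0,0,0],"delta_rot": [0,0,7],"hand": 0},{"delta_pos": [0,0,0],"delta_rot": [0,0,7],"hand": 0},{"delta_pos": [0,0,0],"delta_rot": [0,0,7],"hand": 0},{"delta_pos": [0,0,0],"delta_rot": [0,0,6],"hand": 0}]'

```text
t: 5.2
eef_pos: [0.5003, -0.3044, 0.0998]
ee_rot: [3.141, 0.0, 0.161]
force: [-1.5, -2.9, 1.4]
width: 0.0141
```

```bash
python3 - <<'E'
from h import *
s=get_state();print(s["eef_pos"],s["ee_rot"],s["force"],s["moment"],s["width"])
E
```

```text
[ 0.50033911 -0.30444281  0.09982929] [3.14106548e+00 2.36739923e-04 1.61231382e-01] [-1.54271193 -2.93996756  1.36628825] [-1.13974969  0.61689295 -0.05629231] 0.014147110727532768
```

Emit:
move_arm --rows '[{"delta_pos": [0,0,0],"delta_rot": [0,0,2],"hand": 0},{"delta_pos": [0,0,0],"delta_rot": [0,0,2],"hand": 0},{"delta_pos": [0,0,0],"delta_rot": [0,0,1],"hand": 0},{"delta_pos": [0,0,0],"delta_rot": [0,0,1],"hand": 0},{"delta_pos": [0,0,0],"delta_rot": [0,0,1],"hand": 0},{"delta_pos": [0,0,0],"delta_rot": [0,0,1],"hand": 0},{"delta_pos": [0,0,0],"delta_rot": [0,0,0],"hand": 0},{"delta_pos": [0,0,0],"delta_rot": [0,0,0],"hand": 0},{"delta_pos": [0,0,0],"delta_rot": [0,0,0],"hand": 0},{"delta_pos": [0,0,0],"delta_rot": [0,0,0],"hand": 0}]'

```text
t: 6.2
eef_pos: [0.5005, -0.3044, 0.0998]
ee_rot: [3.141, 0.0, 0.295]
force: [-1.9, -5.8, 2.4]
width: 0.0142
```

```bash
python3 - <<'E'
from h import *
s=get_state();print(s["eef_pos"],s["ee_rot"],s["force"],s["moment"],s["width"])
E
```

```text
[ 0.50048134 -0.30440625  0.09976645] [3.14117461e+00 2.64574005e-05 2.95383568e-01] [-1.90325137 -5.78956593  2.3581722 ] [-1.85865144  0.76257377 -0.41401642] 0.014237721422470097
```

The moment about z jumped to -0.41 at yaw 16.9°, so this is the stop. I'll nudge a little further to be sure.

Emit:
move_arm --rows '[{"delta_pos": [0,0,0],"delta_rot": [0,0,1],"hand": 0},{"delta_pos": [0,0,0],"delta_rot": [0,0,1],"hand": 0},{"delta_pos": [0,0,0],"delta_rot": [0,0,1],"hand": 0},{"delta_pos": [0,0,0],"delta_rot": [0,0,0],"hand": 0},{"delta_pos": [0,0,0],"delta_rot": [0,0,0],"hand": 0},{"delta_pos": [0,0,0],"delta_rot": [0,0,0],"hand": 0},{"delta_pos": [0,0,0],"delta_rot": [0,0,0],"hand": 0},{"delta_pos": [0,0,0],"delta_rot": [0,0,0],"hand": 0},{"delta_pos": [0,0,0],"delta_rot": [0,0,0],"hand": 0},{"delta_pos": [0,0,0],"delta_rot": [0,0,0],"hand": 0}]' --force 15

```text
t: 7.2
eef_pos: [0.5004, -0.3044, 0.0997]
ee_rot: [3.141, 0.0, 0.348]
force: [-2.2, -4.8, 1.3]
width: 0.0149
```

```bash
python3 - <<'E'
from h import *
s=get_state();print(s["eef_pos"],s["ee_rot"],s["force"],s["moment"],s["width"])
E
```

```text
[ 0.50041217 -0.30439004  0.09974485] [3.14125398e+00 1.34672041e-04 3.47711582e-01] [-2.24257296 -4.81641025  1.28774572] [-1.91515405  0.84546985 -0.49337579] 0.014926405915582672
```

The pads are now slipping against the stop. I'll release, lift and check.

Emit:
move_arm --rows '[{"delta_pos": [0,0,0],"delta_rot": [0,0,0],"hand": 5},{"delta_pos": [0,0,0],"delta_rot": [0,0,0],"hand": 5},{"delta_pos": [0,0,0],"delta_rot": [0,0,0],"hand": 5},{"delta_pos": [0,0,1],"delta_rot": [0,0,0],"hand": 5},{"delta_pos": [0,0,2.5],"delta_rot": [0,0,0],"hand": 5},{"delta_pos": [0,0,3],"delta_rot": [0,0,0],"hand": 5},{"delta_pos": [0,0,3.5],"delta_rot": [0,0,0],"hand": 7},{"delta_pos": [0,0,4],"delta_rot": [0,0,0],"hand": 8.7},{"delta_pos": [0,4,1],"delta_rot": [0,0,-7],"hand": 8.7},{"delta_pos": [0,4.5,0],"delta_rot": [0,0,-7],"hand": 8.7}]'

```text
t: 8.2
eef_pos: [0.5016, -0.2191, 0.2527]
ee_rot: [3.14, -0.005, 0.097]
force: [0.5, 1.0, -0.5]
width: 0.0768
```

Emit:
move_arm --rows '[{"delta_pos": [0.2,4,0],"delta_rot": [0,0,-7],"hand": 8.7},{"delta_pos": [0.2,4,0],"delta_rot": [0,0,-7],"hand": 8.7},{"delta_pos": [0.2,4,0],"delta_rot": [0,0,-7],"hand": 8.7},{"delta_pos": [0.2,4,0],"delta_rot": [0,0,-7],"hand": 8.7},{"delta_pos": [0.2,4,0],"delta_rot": [0,0,-7],"hand": 8.7},{"delta_pos": [0.2,4,0],"delta_rot": [0,0,-7],"hand": 8.7},{"delta_pos": [0.2,3,0],"delta_rot": [0,0,-7],"hand": 8.7},{"delta_pos": [0,0,0],"delta_rot": [0,0,0],"hand": 8.7},{"delta_pos": [0,0,0],"delta_rot": [0,0,0],"hand": 8.7},{"delta_pos": [0,0,0],"delta_rot": [0,0,0],"hand": 8.7}]'

```text
t: 9.2
eef_pos: [0.5144, 0.0506, 0.2499]
ee_rot: [-3.141, -0.0, -0.75]
force: [-0.9, 0.1, 0.6]
width: 0.0872
```

```bash
python3 - <<'E'
from h import *
a=grab_frame("top");b=grab_frame("scene")
cv2.imwrite("pics/t2.png",a);cv2.imwrite("pics/s2.png",b)
cv2.imwrite("pics/p2.png",np.vstack([np.hstack([cv2.resize(a[190:240,350:410],(390,290)),cv2.resize(b[210:270,85:155],(390,290))]),np.hstack([cv2.resize(a[160:250,200:300],(390,290)),cv2.resize(b[80:230,150:320],(390,290))])]))
s=get_state();print(s["eef_pos"],s["ee_rot"],s["force"],s["moment"],s["q"])
E
```

```text
[0.51449191 0.05017865 0.24980491] [-3.14140840e+00 -9.56355154e-05 -7.51370532e-01] [0.19705548 0.59781516 0.34813365] [ 0.02445283 -0.04130374 -0.05610842] [ 4.77366761e-01  9.63533545e-02 -3.30108334e-01  3.10764243e-05
 -1.14412898e+00  3.42046184e-01]
```

View pics/p2.png

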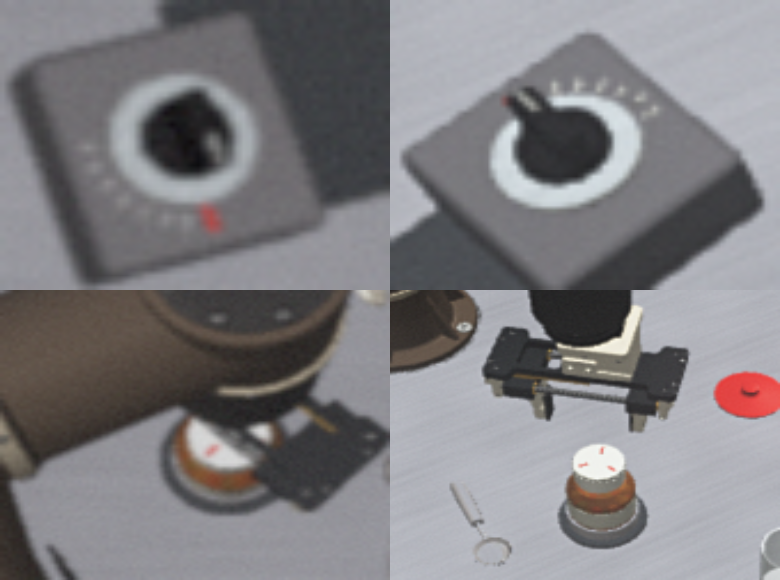

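The knob's white line now points at the red tick, and the cap is still closed and below the gripper. Next I'll descend over the cap.

Emit:
move_arm --rows '[{"delta_pos": [0,0.55,-2],"delta_rot": [0,0,0],"hand": 8.76},{"delta_pos": [0,0,-2.5],"delta_rot": [0,0,0],"hand": 8.76},{"delta_pos": [0,0,-2.4],"delta_rot": [0,0,0],"hand": 8.76},{"delta_pos": [0,0,-2],"delta_rot": [0,0,0],"hand": 8.76},{"delta_pos": [0,0,-1.5],"delta_rot": [0,0,0],"hand": 8.76},{"delta_pos": [0,0,-1],"delta_rot": [0,0,0],"hand": 8.76},{"delta_pos": [0,0,-0.5],"delta_rot": [0,0,0],"hand": 8.76},{"delta_pos": [0,0,0],"delta_rot": [0,0,0],"hand": 8.76},{"delta_pos": [0,0,0],"delta_rot": [0,0,0],"hand": 8.76},{"delta_pos": [0,0,0],"delta_rot": [0,0,0],"hand": 8.76}]'

```text
t: 10.3
eef_pos: [0.5151, 0.0567, 0.1314]
ee_rot: [-3.14, -0.001, -0.751]
force: [0.0, -0.3, -0.2]
width: 0.0877
```

Emit:
move_arm --rows '[{"delta_pos": [0,0,0],"delta_rot": [0,0,0],"hand": 7.5},{"delta_pos": [0,0,0],"delta_rot": [0,0,0],"hand": 6.5},{"delta_pos": [0,0,0],"delta_rot": [0,0,0],"hand": 6},{"delta_pos": [0,0,0],"delta_rot": [0,0,0],"hand": 5},{"delta_pos": [0,0,0],"delta_rot": [0,0,0],"hand": 4},{"delta_pos": [0,0,0],"delta_rot": [0,0,0],"hand": 4},{"delta_pos": [0,0,0],"delta_rot": [0,0,0],"hand": 4},{"delta_pos": [0,0,0],"delta_rot": [0,0,0],"hand": 4},{"delta_pos": [0,0,0],"delta_rot": [0,0,0],"hand": 4},{"delta_pos": [0,0,0],"delta_rot": [0,0,0],"hand": 4}]' --force 30

```text
t: 11.3
eef_pos: [0.5146, 0.0565, 0.1306]
ee_rot: [-3.142, -0.0, -0.751]
force: [-1.6, 0.3, 3.0]
width: 0.0601
```

```bash
python3 - <<'E'
from h import *
s=get_state();print(s["eef_pos"],s["ee_rot"],s["force"],s["moment"],s["width"])
E
```

```text
[0.51456433 0.05651573 0.13063138] [-3.14156269e+00 -1.16173961e-05 -7.51116081e-01] [-1.55607283  0.30801373  2.99108017] [0.0907586  0.4659078  0.02110438] 0.06011788992270616
```

The cap is gripped (60.1 mm) and centred. Now I'll press about 5.5 mm.

Emit:
move_arm --rows '[{"delta_pos": [0,0,-0.15],"delta_rot": [0,0,0],"hand": 4},{"delta_pos": [0,0,-0.15],"delta_rot": [0,0,0],"hand": 4},{"delta_pos": [0,0,-0.15],"delta_rot": [0,0,0],"hand": 4},{"delta_pos": [0,0,-0.1],"delta_rot": [0,0,0],"hand": 4},{"delta_pos": [0,0,0],"delta_rot": [0,0,0],"hand": 4},{"delta_pos": [0,0,0],"delta_rot": [0,0,0],"hand": 4},{"delta_pos": [0,0,0],"delta_rot": [0,0,0],"hand": 4},{"delta_pos": [0,0,0],"delta_rot": [0,0,0],"hand": 4},{"delta_pos": [0,0,0],"delta_rot": [0,0,0],"hand": 4},{"delta_pos": [0,0,0],"delta_rot": [0,0,0],"hand": 4}]' --force 40

```text
t: 12.3
eef_pos: [0.5146, 0.0565, 0.1258]
ee_rot: [-3.141, -0.0, -0.751]
force: [-3.7, 0.9, 9.9]
width: 0.0599
```

```bash
python3 - <<'E'
from h import *
s=get_state();print(s["eef_pos"],s["ee_rot"],s["force"],s["moment"],s["width"])
E
```

```text
[0.51461616 0.05651434 0.12580847] [-3.14131567e+00 -3.28428161e-04 -7.50832731e-01] [-3.71733406  0.881352    9.89962955] [ 0.23058511  1.57508674 -0.04828892] 0.05988076558244575
```

It's down 4.8 mm at 9.9 N, which matches the spring. I'll press slightly more, then twist.

Emit:
move_arm --rows '[{"delta_pos": [0,0,-0.08],"delta_rot": [0,0,0],"hand": 4},{"delta_pos": [0,0,0],"delta_rot": [0,0,2],"hand": 4},{"delta_pos": [0,0,0],"delta_rot": [0,0,3],"hand": 4},{"delta_pos": [0,0,0],"delta_rot": [0,0,4],"hand": 4},{"delta_pos": [0,0,0],"delta_rot": [0,0,4],"hand": 4},{"delta_pos": [0,0,0],"delta_rot": [0,0,4],"hand": 4},{"delta_pos": [0,0,0],"delta_rot": [0,0,4],"hand": 4},{"delta_pos": [0,0,0],"delta_rot": [0,0,4],"hand": 4},{"delta_pos": [0,0,0],"delta_rot": [0,0,4],"hand": 4},{"delta_pos": [0,0,0],"delta_rot": [0,0,0],"hand": 4}]' --force 40

```text
t: 13.3
eef_pos: [0.5157, 0.0568, 0.1255]
ee_rot: [-3.141, -0.002, -0.242]
force: [-2.9, 0.1, 9.9]
width: 0.0601
```

```bash
python3 - <<'E'
from h import *
s=get_state();print(s["eef_pos"],s["ee_rot"],s["force"],s["moment"],s["width"])
b=grab_frame("scene");cv2.imwrite("pics/p3.png",cv2.resize(b[120:220,190:300],(770,600)))
E
```

```text
[0.51568941 0.05677018 0.12549034] [-3.14058793e+00 -2.29187264e-03 -2.41955957e-01] [-2.88990845  0.11660811  9.87711018] [0.00280574 0.71232994 0.09785101] 0.06012412699993924
```

View pics/p3.png

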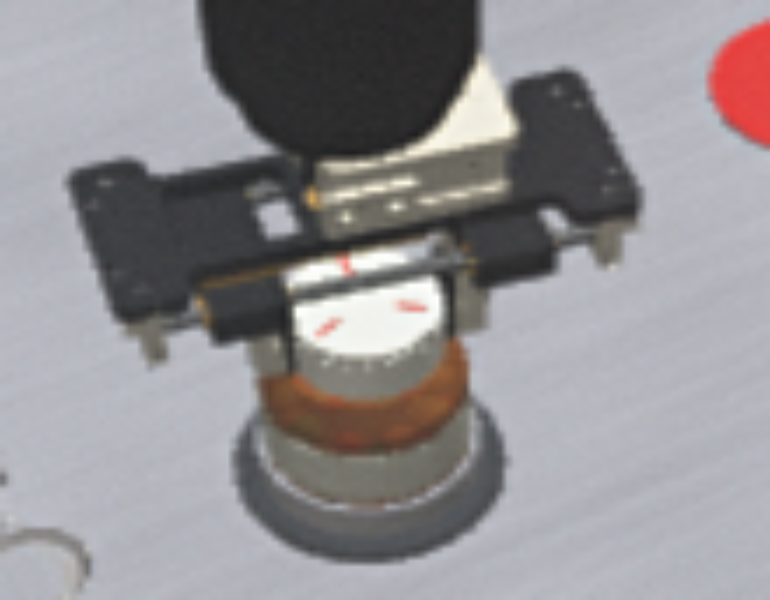

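The cap marks have turned anticlockwise with the gripper, the moment is low and the press is holding at about 5 mm. I'll turn the remaining 31°.

Emit:
move_arm --rows '[{"delta_pos": [0,0,-0.03],"delta_rot": [0,0,3],"hand": 4},{"delta_pos": [0,0,0],"delta_rot": [0,0,4],"hand": 4},{"delta_pos": [0,0,0],"delta_rot": [0,0,4],"hand": 4},{"delta_pos": [0,0,0],"delta_rot": [0,0,4],"hand": 4},{"delta_pos": [0,0,0],"delta_rot": [0,0,4],"hand": 4},{"delta_pos": [0,0,0],"delta_rot": [0,0,4],"hand": 4},{"delta_pos": [0,0,0],"delta_rot": [0,0,4],"hand": 4},{"delta_pos": [0,0,0],"delta_rot": [0,0,4],"hand": 4},{"delta_pos": [0,0,0],"delta_rot": [0,0,0],"hand": 4},{"delta_pos": [0,0,0],"delta_rot": [0,0,0],"hand": 4}]' --force 40

```text
t: 14.35
eef_pos: [0.515, 0.0567, 0.125]
ee_rot: [3.141, -0.001, 0.297]
force: [-3.5, 0.6, 10.4]
width: 0.0598
```

```bash
python3 - <<'E'
from h import *
s=get_state();print(s["eef_pos"],s["ee_rot"],s["force"],s["moment"],s["width"])
b=grab_frame("scene");cv2.imwrite("pics/p4.png",cv2.resize(b[120:220,190:300],(770,600)))
E
```

```text
[0.51501503 0.05665237 0.12498173] [ 3.14134658e+00 -1.23928744e-03  2.96921769e-01] [-3.46217372  0.61276265 10.3913579 ] [0.15156986 1.40663668 0.0613423 ] 0.05976142368791692
```

View pics/p4.png

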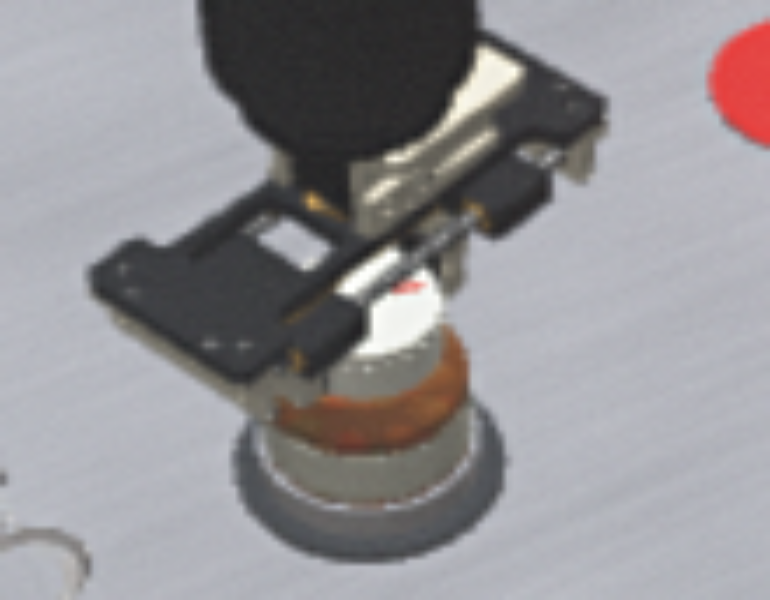

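It has turned 60° in total. I'll start the straight lift.

Emit:
move_arm --rows '[{"delta_pos": [0,0,0.2],"delta_rot": [0,0,0],"hand": 4},{"delta_pos": [0,0,0.3],"delta_rot": [0,0,0],"hand": 4},{"delta_pos": [0,0,0.3],"delta_rot": [0,0,0],"hand": 4},{"delta_pos": [0,0,0.3],"delta_rot": [0,0,0],"hand": 4},{"delta_pos": [0,0,0.4],"delta_rot": [0,0,0],"hand": 4},{"delta_pos": [0,0,0.5],"delta_rot": [0,0,0],"hand": 4},{"delta_pos": [0,0,0],"delta_rot": [0,0,0],"hand": 4},{"delta_pos": [0,0,0],"delta_rot": [0,0,0],"hand": 4},{"delta_pos": [0,0,0],"delta_rot": [0,0,0],"hand": 4},{"delta_pos": [0,0,0],"delta_rot": [0,0,0],"hand": 4}]' --force 40

```text
t: 15.4
eef_pos: [0.5145, 0.0564, 0.1438]
ee_rot: [3.142, 0.0, 0.296]
force: [0.5, 0.9, -0.4]
width: 0.0601
```

```bash
python3 - <<'E'
from h import *
s=get_state();print(s["eef_pos"],s["ee_rot"],s["force"],s["moment"],s["width"])
b=grab_frame("scene");cv2.imwrite("pics/p5.png",cv2.resize(b[120:220,190:300],(770,600)))
E
```

```text
[0.51445276 0.05644874 0.14375617] [3.14154728e+00 3.51073496e-04 2.96008233e-01] [ 0.49241147  0.90701276 -0.39331554] [-0.07134054 -0.09156381  0.02484647] 0.06009830001787396
```

View pics/p5.png

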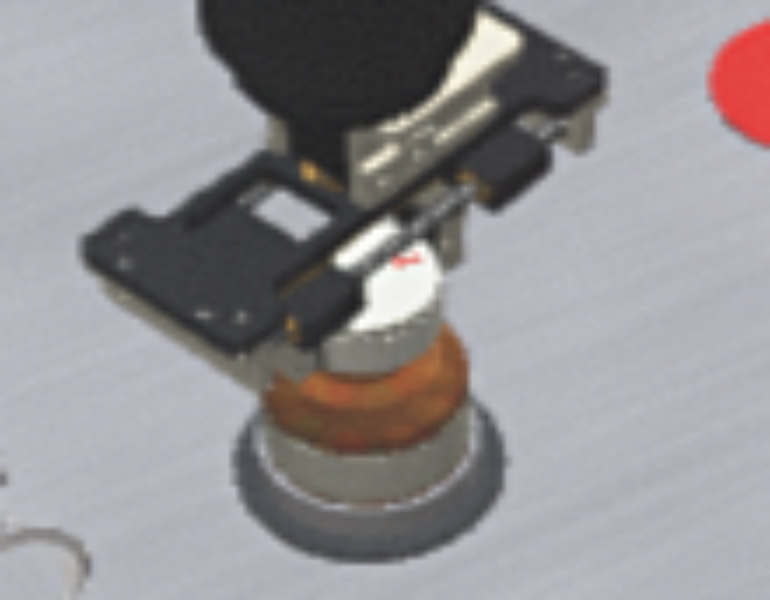

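The cap has come free and rises with the hand, with near-zero force. Remaining lift is about 6.7 cm.

Emit:
move_arm --rows '[{"delta_pos": [0,0,0.7],"delta_rot": [0,0,0],"hand": 4},{"delta_pos": [0,0,1],"delta_rot": [0,0,0],"hand": 4},{"delta_pos": [0,0,1],"delta_rot": [0,0,0],"hand": 4},{"delta_pos": [0,0,1],"delta_rot": [0,0,0],"hand": 4},{"delta_pos": [0,0,1],"delta_rot": [0,0,0],"hand": 4},{"delta_pos": [0,0,1],"delta_rot": [0,0,0],"hand": 4},{"delta_pos": [0,0,0.7],"delta_rot": [0,0,0],"hand": 4},{"delta_pos": [0,0,0.3],"delta_rot": [0,0,0],"hand": 4},{"delta_pos": [0,0,0],"delta_rot": [0,0,0],"hand": 4},{"delta_pos": [0,0,0],"delta_rot": [0,0,0],"hand": 4}]' --force 40

```text
t: 16.45
eef_pos: [0.5143, 0.0565, 0.2106]
ee_rot: [-3.142, 0.001, 0.296]
force: [-0.0, -0.1, -1.3]
width: 0.0599
```

```bash
python3 - <<'E'
from h import *
s=get_state();print(s["t"],s["eef_pos"],s["ee_rot"],s["force"],s["moment"],s["width"])
b=grab_frame("scene");a=grab_frame("top")
cv2.imwrite("pics/p6.png",np.vstack([np.hstack([cv2.resize(b[100:220,180:310],(390,300)),cv2.resize(b[210:270,85:155],(390,300))]),np.hstack([cv2.resize(b,(390,293)),cv2.resize(a,(390,293))])]))
E
```

```text
16.45 [0.51433518 0.05646588 0.21061136] [-3.14152076e+00  5.56604981e-04  2.95959280e-01] [-0.01022797 -0.11779734 -1.31779596] [-0.07804235 -0.00018441 -0.06972028] 0.05986633412667979
```

View pics/p6.png

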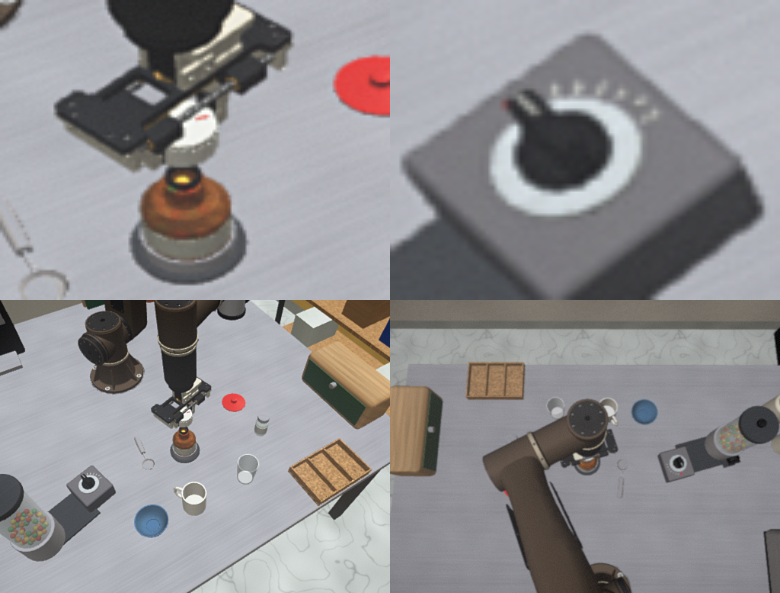

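The jar is open with the cap held level above its mouth, the knob's line is at the red tick and the bystanders haven't moved. Handing in.

```bash
python3 -c "
from station import *
job_done()"
```

```text
the job is handed in; nothing more can be done
```

I turned the reset knob fully back to its zero stop. I then pressed the cap down about 5 mm (about 10 N), twisted it 60° anticlockwise and lifted it off. I handed the job in at about 16.5 s.

**Knob:** The moment rose to about 0.4–0.5 N m at about 17° yaw (tick measured at about 16°), and the pads then began to slip, so it was against the stop. Its white line pointed at the red tick in the pictures after release and at the end. I judged that by eye, so an error of a degree or two would not show.

**Cap:** It is gripped at 40 N, level to within 0.1°, and centred over the jar to about 1 mm. I took "5 cm above the mouth" as the gap to the cap's underside. The lift height puts that gap at about 50 mm, but I did not measure it separately in a picture.

**Other things:** In the last pictures the jar is open and the bystanders look unmoved. The mug and cup are partly hidden by the arm in the top view but clear in the scene view. No check failed. The one disagreement was the scene camera's rougher knob centre, 3–5 mm off the top view's; I used the top view, and the grip on the bar confirmed it.

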